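# Scan the stock label of a print in its case

## Task

Slide the wooden shutter of the sloping print case fully open by pushing its raised bar, then pick up the hand scanner and aim its window at the middle of the barcode label that the shutter was hiding: square on, about 9 cm away, held still for two seconds. Then set the scanner down gently, window side down as you found it, wholly on its cork pad, let go, and leave the shutter open. Do not touch the case with the scanner, and leave the small bowl, bottle, seal stone and paperweight where they are.

Things in the scene. Friction and masses are not known exactly. Their poses are not given: they have to be found in the camera images.
- case: Sloping wooden print case, fixed, 190 mm deep (x), 320 mm wide (y). Origin under its centre on the table; x points from its low front (robot's side) to its high back, y to its left, z up. Its top slopes up at 35 degrees: height 100 mm + 0.70 x in the case's frame (33 mm in front, 166 mm at the back), with a dark border strip standing 20 mm proud of the slope.
- shutter (a joint): How far the shutter has slid, m: 0 = shut over the print in the case's -y half, 0.15 = fully open (end stop). Slides along the case's +y axis, about 2.5 N; may start a little ajar. Wooden panel, 202 mm up the slope, 140 mm wide, 7 mm thick, upper face 17 mm above the slope (along its normal).
- shutter_bar (a point): Middle of the top edge of the bar on the shutter that one pushes: dark wood, 110 mm long up the slope, 16 mm wide across, 28 mm tall above the shutter's upper face. Moves with the shutter. Axes: x up the slope, y along the sliding direction (opening), z out of the slope.
- label (a point): Centre of the face of the barcode label, a white card with black bars, 74 mm wide (y), 48 mm up the slope (x), lying on the slope under the closed shutter, its sideways place varying. Axes: x up the slope, y across, z out of its face (35 degrees from vertical, leaning to the case's front).
- scanner: Hand scanner, 0.2 kg, lying on its cork pad, window down. Origin on its underside, at the pad's top; x along the handle towards the head, z up. Handle: black bar 34 mm wide (y), 34 mm high, free to grip from x = -85 to +20 mm. Head: grey box 62 mm wide, from about x = 25 to 92 mm, up to 66 mm high.
- window (a point): Centre of the scanner's dark red window (50 x 30 mm) on the slanting front underside of the head, at x = 75, y = 0, z = 16 mm in the scanner's frame. Its x axis is the line of sight, out of the window: forward and down, 55 degrees below the scanner's x axis (so a level scanner looks squarely at a 35 degree slope).
- scanner_front (a point): Front end of the scanner, 88 mm ahead of its origin on the underside
- scanner_back (a point): Back end of the scanner, 90 mm behind its origin on the underside
- pad: Cork pad of the scanner, fixed to the table, 260 (x) x 150 (y) x 5 mm. Origin at the centre of its underside. It is on either side of the case; the white palette board, 240 x 160 x 8 mm, is on the other side.
- dish: Small white bowl, 84 mm across, 40 mm high, standing on the palette board. Origin at the centre of its underside. Not to be moved.
- ink_bottle: Black bottle, 56 mm across, 150 mm high. Origin at the centre of its underside. Not to be moved.
- weight: Dark wooden paperweight bar 30 x 180 x 22 mm, lying between the robot and the case. Origin at the centre of its underside. Not to be moved.
- seal_stone: Upright square marble seal stone 36 x 36 x 85 mm. Origin at the centre of its underside. Not to be moved.
Not all that is in view belongs to the job. What is shaped like the scanner but green or orange is not meant.

How it is judged:
By the outcome, as a careful person would: the job done as asked, in the order asked, and still so for the second after the job is handed in, with the robot touching nothing.
It also fails if it takes over 64 s, if anything falls off the work surface, if the arm or the gripper's body presses on something with over 40 N, if the wrist force passes 120 N, or if a joint passes its speed limit or range.

## Robot

A 6-joint arm with a two-finger parallel gripper is mounted at the origin on the work surface. World frame = base frame: x ahead of the robot, y to its left, z up, the work surface at z = 0. Lengths are in m, angles in rad, forces in N, time in s.
With the tool pointing down it reaches from about 0.375 to 0.9 m from the base axis. Payload 3.1 kg.
Tool frame: the origin (TCP) lies midway between the tips of the shut fingers; the grasp point (between the pads) lies 19 mm behind it (manip.pinch_z is the distance from the TCP to the grasp point, in m); z points along the fingers, y is the line along which they close (so a half turn about z gives the same grasp; the last joint's range is limited). The gripper opens to 85 mm and grips with 20 to 120 N. Pads are 22 mm wide; open, the fingers measure 114 mm over their backs; the gripper's body (76 mm by 85 mm) begins 54 mm behind the grasp point. The pads swing forward as they close: fully open they stand 13 mm farther back than shut.
Start: joints at [1.135, 0.527, 1.433, -0, 1.181, -0.178], TCP at [0.159, 0.604, 0.231] pointing down, gripper open.
Joint ranges: [-3.08, 3.08], [-0.75, 2.2], [0.22, 2.44], [-1.43, 4.57], [0, 2.65], [-2.85, 2.85]. Speed limits (rad/s): [2.79, 2.79, 3.14, 3.14, 3.14, 3.14].

## Interface

Orientations are given as a unit quaternion [x, y, z, w].
In Python, from station import manip, viewer, ticket gives the robot as it stands.
- The arm moves only by the shell command python3 -m creep 'ROWS' [FORCE]. ROWS is JSON, a list of rows, each an object with "slide": the shift along the tool's x, y, z in cm, a list of three; "angular": the turn, a rotation vector about the tool's x, y, z in rad, a list of three; "claw": the opening, from -1 (shut) to 1 (fully open). A call has 1 to 10 rows; each row shifts and turns the commanded pose from where the row before left it, along the tool's axes as they then stand; what a row does not reach is not made up. A row lasts 1/12 s, in which the tool goes at most 41.7 mm and 7.16 degrees, less where a joint would pass 70% of its speed; a pose out of reach is approached as far as the arm can. A call with a gripper value outside its range is refused whole. The fingers move at their own pace and stop on an object; FORCE is the grip in N (left out, the last holds). Time passes only in rows, so rows that do not move let the fingers close. It gives the time, the measured TCP pose, the force, the opening and the grip force at its end, in the units of the state.
- manip.sense(): the state, without advancing time (a new reading comes with each control period).
- viewer.snapshot(name): name is "side" or "top"; returns the picture (420x560x3 uint8, blue, green, red); there is no depth.
- viewer.calibration(name): a dict with "fov_y" (degrees; the focal length in pixels is half the picture's height over the tangent of half this angle, whatever the lens; pixels are square), "cx", "cy" (the principal point, pixels), "k1" (the pictures are not rectified: a ray, as slopes to the right and down, at radius r is drawn at 1 + k1 r^2 times it, then the intrinsics apply), "T" (4x4, takes a point from camera to world coordinates). Camera axes: x right, y up, looking along -z (the intrinsics and any distortion apply to the point x, -y, -z); pixel columns grow to the right and rows downward; lengths in m; the calibration is good to about 2 mm. A picture is of the moment at which its call begins. calibration takes no time and is no camera call.
- ticket.sign_off(): hands the job in; it is judged then, once.
The state is a dict: "t": time; "q": joint angles; "qd": joint speeds; "tau": joint torques, N m; "tcp_pos": TCP position; "tool_rot": TCP orientation; "force": force on the tool from outside, world axes, zero at the start; "ft_torque": the same for the moment, N m; "finger_gap": opening from 0.0 (shut) to 1.0 (fully open); "gripper_force": force on a finger pad.
Only numpy, scipy, OpenCV 4.12 (cv2) and the standard library are available. Lean on these libraries where they do the work, as an engineer would, in place of code of your own. Each camera call takes 0.05 s, during which the arm holds its last target. There are 200 camera calls.

## Working session

There is one attempt and no reset: what is moved stays moved. The work goes in short steps, Python scripts to look and compute and a shell command to move; the robot and the scene stay as the last step left them, time stands still between calls to the robot, and variables do not carry over. Pictures are saved under pics/ and viewed, at most 10 in all, crops included, and the job is handed in when it is done.

```bash
mkdir -p pics; ls; cat > h.py <<'E'
import numpy as np, cv2
from station import manip, viewer, ticket
from scipy.spatial.transform import Rotation as R
def cal(n):
    c=viewer.calibration(n); f=210/np.tan(np.radians(c['fov_y'])/2)
    return c,f,np.array(c['T'])
def ray(n,u,v):
    c,f,T=cal(n)
    K=np.array([[f,0,c['cx']],[0,f,c['cy']],[0,0,1.]])
    p=cv2.undistortPoints(np.array([[[u,v]]],float),K,np.array([c['k1'],0,0,0.]))[0,0]
    d=T[:3,:3]@np.array([p[0],-p[1],-1]); return T[:3,3],d/np.linalg.norm(d)
def onz(n,u,v,z):
    o,d=ray(n,u,v); return o+d*(z-o[2])/d[2]
def onplane(n,u,v,p0,nn):
    o,d=ray(n,u,v); return o+d*(np.dot(p0-o,nn)/np.dot(d,nn))
def tri(a,b):
    (o1,d1),(o2,d2)=ray('side',*a),ray('top',*b)
    s=np.linalg.lstsq(np.c_[d1,-d2],o2-o1,rcond=None)[0]
    p,q=o1+s[0]*d1,o2+s[1]*d2; return (p+q)/2,np.linalg.norm(p-q)
def proj(n,P):
    c,f,T=cal(n); p=np.linalg.inv(T)@np.r_[P,1]; x,y=p[0]/-p[2],-p[1]/-p[2]
    k=1+c['k1']*(x*x+y*y); return np.array([f*x*k+c['cx'],f*y*k+c['cy']])
E
python3 - <<'E'
from h import *
for n in('side','top'):
    im=viewer.snapshot(n); cv2.imwrite(f'pics/{n}0.png',im)
    print(viewer.calibration(n))
    print()
s=manip.sense();print(s, manip.pinch_z)
E
```

```text
pics
{'fov_y': 54.4148557793006, 'cx': 278.65792718791613, 'cy': 212.4460714993805, 'k1': 0.009106412647017097, 'T': array([[ 0.76126398,  0.354529  , -0.5429423 , -0.30595775],
       [-0.64826808,  0.43549828, -0.62457165, -0.78941192],
       [ 0.01502168,  0.82743606,  0.56135899,  0.93238575],
       [ 0.        ,  0.        ,  0.        ,  1.        ]])}

{'fov_y': 50.15369549779456, 'cx': 291.5913454741791, 'cy': 207.97501857557705, 'k1': -0.03507686923632209, 'T': array([[ 0.00571942,  0.98538688, -0.1702351 ,  0.30127847],
       [-0.99978487,  0.00224062, -0.02062035,  0.07645464],
       [-0.01993759,  0.17031641,  0.9851877 ,  1.2977976 ],
       [ 0.        ,  0.        ,  0.        ,  1.        ]])}

{'t': 0.1, 'q': array([ 1.13449765e+00,  5.28374587e-01,  1.43377114e+00, -1.55152417e-05,
        1.18140661e+00, -1.78469693e-01]), 'qd': array([-1.27995762e-04, -2.52011803e-03, -4.05032039e-03, -1.16437625e-03,
       -7.62787363e-04, -3.60813738e-05]), 'tau': array([-5.88876310e-05, -4.43302703e+01, -1.78586286e+01, -2.06942218e-04,
        3.91343943e-03, -1.93155785e-06]), 'tcp_pos': array([0.15904465, 0.60375955, 0.23043159]), 'tool_rot': array([ 1.28554727e-01,  9.91701932e-01, -9.36083816e-04, -2.89628974e-04]), 'force': array([1.06631883, 0.41089321, 0.66836052]), 'ft_torque': array([0.02200998, 0.03551124, 0.0100387 ]), 'gripper_force': 0.0, 'finger_gap': 1.000455706958311} 0.0187
```

View pics/top0.png

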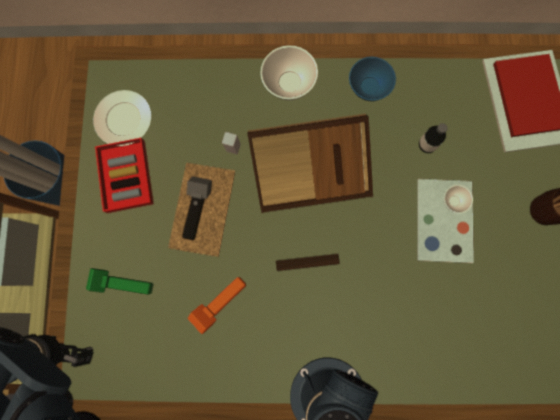

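View pics/side0.png

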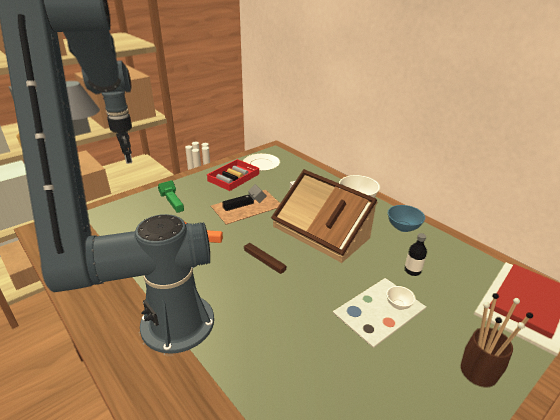

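The top view shows the case with outer corners near (249,132), (368,117), (372,196) and (263,210), and the bar at (338,165). The scanner is at (195,210) on the left pad with its head up, the seal stone at (230,142) and the bottle at (432,138). The side view shows the case around (325,210) and the bar at (336,213). I'll measure these by masks.

```bash
cat > m.py <<'E'
from h import *
def quad(mask):
    cs,_=cv2.findContours(mask,cv2.RETR_EXTERNAL,cv2.CHAIN_APPROX_NONE)
    c=max(cs,key=cv2.contourArea); h=cv2.convexHull(c)
    for e in np.arange(1,15,.5):
        a=cv2.approxPolyDP(h,e,True)
        if len(a)<=4: break
    return c,a[:,0]
def roi(im,x0,y0,x1,y1,cond):
    m=np.zeros(im.shape[:2],np.uint8); m[y0:y1,x0:x1]=cond[y0:y1,x0:x1]; return m*255
E
python3 - <<'E'
from m import *
t=cv2.imread('pics/top0.png'); s=cv2.imread('pics/side0.png')
ht=cv2.cvtColor(t,cv2.COLOR_BGR2HSV); hs=cv2.cvtColor(s,cv2.COLOR_BGR2HSV)
for p in [(338,165),(250,160),(310,125),(193,222),(199,188),(205,240),(150,100)]: print(p,ht[p[1],p[0]])
a=cv2.resize(t[105:265,160:385],None,fx=3.5,fy=3.5,interpolation=cv2.INTER_CUBIC)
cv2.imwrite('pics/c1.png',a)
b=cv2.resize(s[160:270,200:390],None,fx=4.2,fy=4.2,interpolation=cv2.INTER_CUBIC)
cv2.imwrite('pics/c2.png',b)
E
```

```text
(338, 165) [ 12 167  52]
(250, 160) [28 99 98]
(310, 125) [ 13 153  55]
(193, 222) [20 88 26]
(199, 188) [18 64 88]
(205, 240) [ 16 146 129]
(150, 100) [27 92 97]
```

View pics/c1.png

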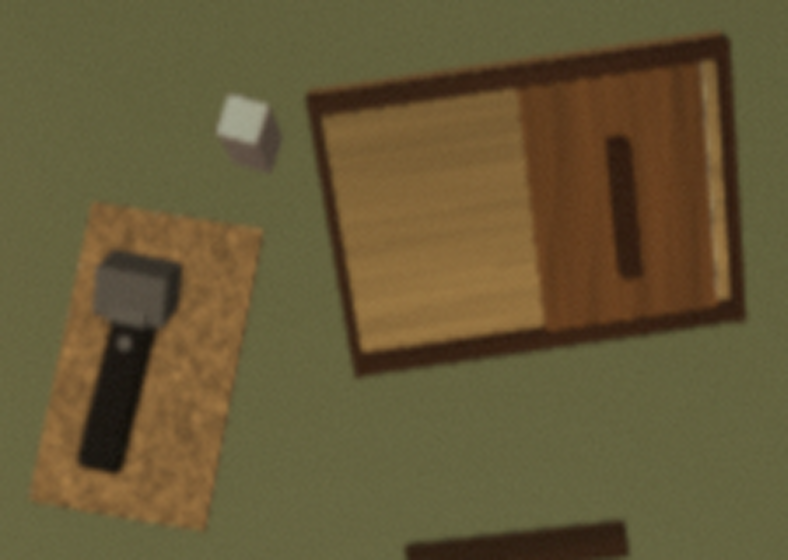

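View pics/c2.png

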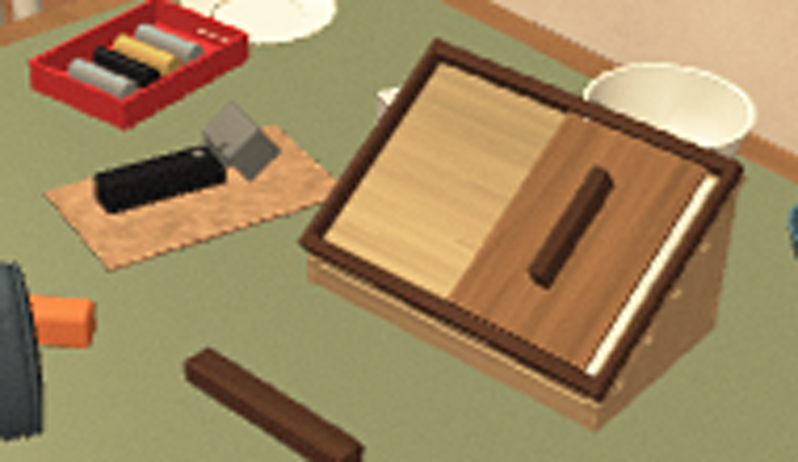

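Crops: the border's outer corners and the bar are clear in both views. The shutter is slightly ajar, with a pale strip on the right. The scanner handle runs (131,330)–(100,468) in the top crop, with its head at (137,285).

```bash
python3 - <<'E'
from m import *
T=lambda u,v:(160+(u+.5)/3.5-.5,105+(v+.5)/3.5-.5); S=lambda u,v:(200+(u+.5)/4.2-.5,160+(v+.5)/4.2-.5)
for n,a,b in [('BL',(436,42),(308,93)),('BR',(742,170),(727,36)),('FR',(600,395),(744,318)),('FL',(302,243),(357,375)),
  ('bar top end',(603,170),(619,137)),('bar low end',(541,270),(630,278)),('shutter L top',(568,113),(520,90)),('shutter L bot',(455,300),(544,330)),('weightL',(190,360),(408,550)),('weightR',(362,450),(627,528)),
  ('dot',(203,155),(124,343))]:
    p,e=tri(S(*a),T(*b)); print(n,p.round(4),round(e,4))
P={}
for n,b,z in [('padTL',(92,202),.005),('padTR',(263,229),.005),('padBR',(206,530),.005),('padBL',(31,500),.005),('seal TL',(230,95),.085),('seal',(244,119),.085),('seal2',(270,104),.085),('seal3',(256,142),.085),('seal4',(218,132),.085)]:
    P[n]=onz('top',*T(*b),z); print(n,P[n].round(4))
c=sum(P[k] for k in('padTL','padTR','padBR','padBL'))/4;print('pad c',c, 'yaw',np.degrees(np.arctan2(*( (P['padTL']+P['padTR']-P['padBL']-P['padBR'])[1::-1]))))
t=cv2.imread('pics/top0.png'); v=t.max(2)
m=roi(t,165,190,225,255,v<45); q,_=quad(m); r=cv2.minAreaRect(q);print(r)
bx=cv2.boxPoints(r)
for p in bx: print(onz('top',*p,.039).round(4))
hm=roi(t,165,165,225,205,(cv2.cvtColor(t,cv2.COLOR_BGR2HSV)[...,1]<90)&(v<110)); q,_=quad(hm); r=cv2.minAreaRect(q);print(r)
for u in [(105,255),(181,263),(94,312),(160,328)]: print('head',onz('top',*T(*u),.071).round(4))
# bottle top
for b in [(440,128)]: print('bottle',onz('top',*b,.15))
E
```

```text
BL [0.6974 0.218  0.1754] 0.005
BR [ 0.746  -0.0988  0.1704] 0.0
FR [ 0.5556 -0.1273  0.0462] 0.0041
FL [0.5067 0.187  0.0472] 0.0011
bar top end [ 0.6687 -0.0164  0.161 ] 0.0021
bar low end [ 0.5768 -0.0315  0.1064] 0.0086
shutter L top [0.7032 0.0578 0.1696] 0.001
shutter L bot [0.5457 0.0338 0.0526] 0.008
weightL [0.3621 0.1504 0.0092] 0.0137
weightR [ 0.3867 -0.0322  0.0181] 0.0023
dot [0.5364 0.3792 0.0359] 0.0053
padTL [0.6627 0.4211 0.005 ]
padTR [0.6388 0.2733 0.005 ]
padBR [0.3834 0.3135 0.005 ]
padBL [0.4074 0.4604 0.005 ]
seal TL [0.73   0.2912 0.085 ]
seal [0.7096 0.2792 0.085 ]
seal2 [0.7223 0.2584 0.085 ]
seal3 [0.6902 0.2689 0.085 ]
seal4 [0.6987 0.3    0.085 ]
pad c [0.52308165 0.36711635 0.005     ] yaw -8.845416317435177
((192.91177368164062, 217.85296630859375), (11.399173736572266, 41.47359085083008), 14.03624439239502)
[0.4357 0.4122 0.039 ]
[0.5521 0.3885 0.039 ]
[0.544  0.3561 0.039 ]
[0.428  0.3803 0.039 ]
((197.61537170410156, 191.42306518554688), (22.553354263305664, 26.475677490234375), 11.309932708740234)
head [0.6    0.3909 0.071 ]
head [0.5934 0.3288 0.071 ]
head [0.553  0.3976 0.071 ]
head [0.54   0.3438 0.071 ]
bottle [ 0.71753084 -0.29519559  0.15      ]
```

```bash
cat >> h.py <<'E'
yaw=np.radians(8.7); ex=np.array([np.cos(yaw),np.sin(yaw),0]); ey=np.array([-np.sin(yaw),np.cos(yaw),0]); ez=np.array([0,0,1.])
O=np.array([.6378,.0464,0])
def case(x,y,z): return O+x*ex+y*ey+z*ez
def go(P,yawy=None):
    s=manip.sense(); r=R.from_quat(s['tool_rot']); d=r.inv().apply(np.array(P)-s['tcp_pos'])*100
    y=r.apply([0,1,0]); a=np.degrees(np.arctan2(y[1],y[0]))
    print('t',round(s['t'],2),'tcp',s['tcp_pos'].round(4),'slide cm',d.round(2),'yaw of tool y',a.round(2),'zaxis',r.apply([0,0,1]).round(3),'F',s['force'].round(1),'gap',round(s['finger_gap'],3))
    if yawy is not None: print('turn tool z',np.radians(a-yawy).round(3))
E
python3 -m creep '[{"slide":[0,0,-1],"angular":[0,0,-0.1],"claw":-1},{"slide":[0,0,-1],"angular":[0,0,-0.1],"claw":-1},{"slide":[0,0,-1],"angular":[0,0,-0.1],"claw":-1},{"slide":[0,0,-1],"angular":[0,0,-0.11],"claw":-1},{"slide":[0,0,0],"angular":[0,0,0],"claw":-1}]' 40
python3 -c "
from h import *
go(case(-.022,-.108,.27),98.7)"
```

```text
t: 0.52
tcp_pos: [0.1597, 0.6052, 0.273]
tool_rot: [-0.077, 0.997, 0.001, 0.001]
force: [0.9, -0.1, -0.4]
finger_gap: 0.304
gripper_force: 0.0
t 0.52 tcp [0.1597 0.6052 0.273 ] slide cm [-36.45 -73.36   0.16] yaw of tool y 98.83 zaxis [ 0.001  0.003 -1.   ] F [ 0.9 -0.1 -0.4] gap 0.304
turn tool z 0.002
```

```bash
python3 -m creep '[{"slide":[-0.7,-1.4,0],"angular":[0,0,0],"claw":-1},{"slide":[-1.4,-2.8,0],"angular":[0,0,0],"claw":-1},{"slide":[-1.4,-2.8,0],"angular":[0,0,0],"claw":-1},{"slide":[-1.4,-2.8,0],"angular":[0,0,0],"claw":-1},{"slide":[-1.4,-2.8,0],"angular":[0,0,0],"claw":-1},{"slide":[-1.4,-2.8,0],"angular":[0,0,0],"claw":-1},{"slide":[-1.4,-2.8,0],"angular":[0,0,0],"claw":-1},{"slide":[-1.4,-2.8,0],"angular":[0,0,0],"claw":-1},{"slide":[-1.4,-2.8,0],"angular":[0,0,0],"claw":-1},{"slide":[-1.4,-2.8,0],"angular":[0,0,0],"claw":-1}]'
python3 -m creep '[{"slide":[-1.4,-2.8,0],"angular":[0,0,0],"claw":-1},{"slide":[-1.4,-2.8,0],"angular":[0,0,0],"claw":-1},{"slide":[-1.4,-2.8,0],"angular":[0,0,0],"claw":-1},{"slide":[-1.4,-2.8,0],"angular":[0,0,0],"claw":-1},{"slide":[-1.4,-2.8,0],"angular":[0,0,0],"claw":-1},{"slide":[-1.4,-2.8,0],"angular":[0,0,0],"claw":-1},{"slide":[-1.4,-2.8,0],"angular":[0,0,0],"claw":-1},{"slide":[-1.4,-2.8,0],"angular":[0,0,0],"claw":-1},{"slide":[-1.4,-2.8,0],"angular":[0,0,0],"claw":-1},{"slide":[-1.4,-2.8,0],"angular":[0,0,0],"claw":-1}]'
python3 -c "
from h import *
go(case(-.022,-.108,.124),98.7)"
```

```text
t: 1.35
tcp_pos: [0.3313, 0.36, 0.2706]
tool_rot: [-0.075, 0.997, -0.0, -0.001]
force: [0.8, -0.5, 0.1]
finger_gap: 0.0
gripper_force: 0.0
t: 2.18
tcp_pos: [0.5121, 0.1046, 0.2705]
tool_rot: [-0.074, 0.997, 0.0, -0.001]
force: [0.5, 0.1, 0.7]
finger_gap: 0.0
gripper_force: 0.0
t 2.18 tcp [0.5121 0.1046 0.2705] slide cm [ -9.42 -18.43  14.63] yaw of tool y 98.52 zaxis [-0.001  0.    -1.   ] F [0.5 0.1 0.7] gap 0.0
turn tool z -0.003
```

```bash
python3 -m creep '[{"slide":[-1.4,-2.8,0],"angular":[0,0,0],"claw":-1},{"slide":[-1.4,-2.8,0],"angular":[0,0,0],"claw":-1},{"slide":[-1.4,-2.8,0],"angular":[0,0,0],"claw":-1},{"slide":[-1.4,-2.8,0],"angular":[0,0,0],"claw":-1},{"slide":[-1.4,-2.8,0],"angular":[0,0,0],"claw":-1},{"slide":[-1.4,-2.6,0],"angular":[0,0,0],"claw":-1},{"slide":[0,0,0],"angular":[0,0,0],"claw":-1},{"slide":[0,0,0],"angular":[0,0,0],"claw":-1}]'
python3 - <<'E'
from h import *
go(case(-.022,-.108,.124),98.7)
t=viewer.snapshot('top'); s=viewer.snapshot('side')
a=np.hstack([cv2.resize(t[90:250,280:420],(420,480)),cv2.resize(s[140:268,280:380],(375,480))]); cv2.imwrite('pics/p1.png',a)
E
```

```text
t: 2.85
tcp_pos: [0.6202, -0.0467, 0.2699]
tool_rot: [-0.074, 0.997, 0.0, -0.001]
force: [-1.0, 0.4, -0.2]
finger_gap: -0.002
gripper_force: 0.0
t 2.85 tcp [ 0.6202 -0.0467  0.2699] slide cm [-0.98 -1.88 14.59] yaw of tool y 98.44 zaxis [-0.002  0.001 -1.   ] F [-1.   0.4 -0.2] gap -0.002
turn tool z -0.004
```

View pics/p1.png

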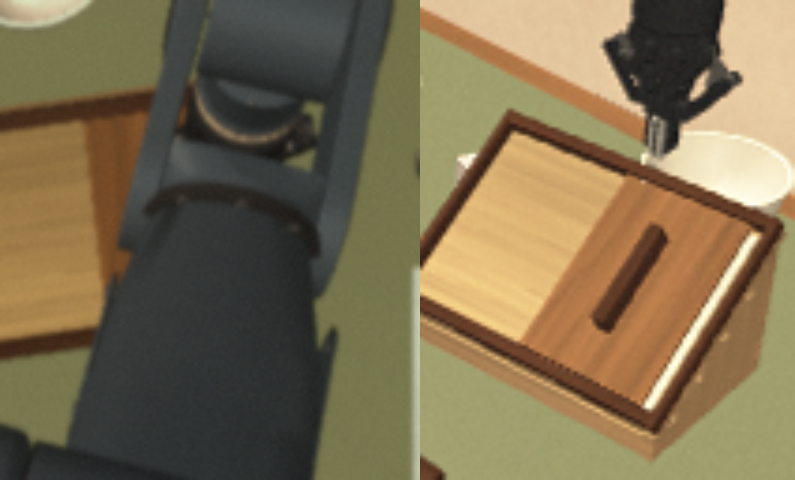

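The view shows the shut fingertips above the shutter at side-crop (658,155), with the bar at (630,275); all clear.

```bash
python3 -m creep '[{"slide":[-0.5,-0.9,0],"angular":[0,0,0],"claw":-1},{"slide":[-0.5,-1,0],"angular":[0,0,0],"claw":-1},{"slide":[0,0,2],"angular":[0,0,0],"claw":-1},{"slide":[0,0,2.5],"angular":[0,0,0],"claw":-1},{"slide":[0,0,2.5],"angular":[0,0,0],"claw":-1},{"slide":[0,0,2.5],"angular":[0,0,0],"claw":-1},{"slide":[0,0,2],"angular":[0,0,0],"claw":-1},{"slide":[0,0,1],"angular":[0,0,0],"claw":-1},{"slide":[0,0,0],"angular":[0,0,0],"claw":-1},{"slide":[0,0,0],"angular":[0,0,0],"claw":-1}]'
python3 - <<'E'
from h import *
go(case(-.022,-.108,.124),98.7)
s=viewer.snapshot('side')
cv2.imwrite('pics/p2.png',cv2.resize(s[140:268,270:390],None,fx=4,fy=4))
E
```

```text
t: 3.78
tcp_pos: [0.6334, -0.0627, 0.1465]
tool_rot: [-0.076, 0.997, -0.0, 0.0]
force: [0.1, 0.4, 0.3]
finger_gap: 0.0
gripper_force: 0.0
t 3.78 tcp [ 0.6334 -0.0627  0.1465] slide cm [ 0.11 -0.08  2.25] yaw of tool y 98.73 zaxis [ 0. -0. -1.] F [0.1 0.4 0.3] gap 0.0
turn tool z 0.001
```

View pics/p2.png

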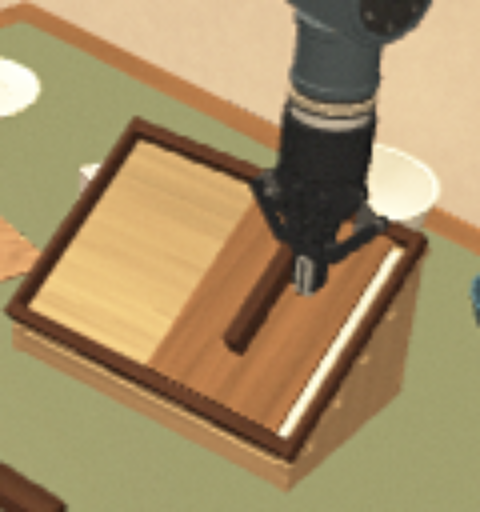

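The fingertips at (305,290) hang just right of the bar, clear of it. I'll lower them and push.

```bash
python3 -m creep '[{"slide":[0,0,0.8],"angular":[0,0,0],"claw":-1},{"slide":[0,0,0.8],"angular":[0,0,0],"claw":-1},{"slide":[0,0,0.6],"angular":[0,0,0],"claw":-1},{"slide":[0,0.4,0],"angular":[0,0,0],"claw":-1},{"slide":[0,0.6,0],"angular":[0,0,0],"claw":-1},{"slide":[0,0.6,0],"angular":[0,0,0],"claw":-1},{"slide":[0,0.6,0],"angular":[0,0,0],"claw":-1},{"slide":[0,0.6,0],"angular":[0,0,0],"claw":-1},{"slide":[0,0.6,0],"angular":[0,0,0],"claw":-1},{"slide":[0,0.6,0],"angular":[0,0,0],"claw":-1}]'
python3 -c "
from h import *
go(case(-.022,.058,.124),98.7)"
```

```text
t: 4.67
tcp_pos: [0.6269, -0.0227, 0.1244]
tool_rot: [-0.076, 0.997, -0.0, 0.0]
force: [1.5, -2.3, -1.7]
finger_gap: -0.001
gripper_force: 1.4
t 4.67 tcp [ 0.6269 -0.0227  0.1244] slide cm [ 0.07 12.46  0.03] yaw of tool y 98.74 zaxis [ 0.    -0.001 -1.   ] F [ 1.5 -2.3 -1.7] gap -0.001
turn tool z 0.001
```

Contact is made at about 2.5 N.

```bash
python3 -m creep '[{"slide":[0,1.1,0],"angular":[0,0,0],"claw":-1},{"slide":[0,1.1,0],"angular":[0,0,0],"claw":-1},{"slide":[0,1.1,0],"angular":[0,0,0],"claw":-1},{"slide":[0,1.1,0],"angular":[0,0,0],"claw":-1},{"slide":[0,1.1,0],"angular":[0,0,0],"claw":-1},{"slide":[0,1.1,0],"angular":[0,0,0],"claw":-1},{"slide":[0,1.1,0],"angular":[0,0,0],"claw":-1},{"slide":[0,1.1,0],"angular":[0,0,0],"claw":-1},{"slide":[0,1,0],"angular":[0,0,0],"claw":-1},{"slide":[0,0.6,0],"angular":[0,0,0],"claw":-1}]'
python3 -m creep '[{"slide":[0,0.4,0],"angular":[0,0,0],"claw":-1},{"slide":[0,0.3,0],"angular":[0,0,0],"claw":-1},{"slide":[0,0.3,0],"angular":[0,0,0],"claw":-1}]'
python3 -c "
from h import *
go(case(-.022,.058,.124),98.7)"
```

```text
t: 5.5
tcp_pos: [0.611, 0.0814, 0.1245]
tool_rot: [-0.076, 0.997, 0.0, 0.0]
force: [2.4, -2.0, -1.0]
finger_gap: 0.002
gripper_force: 1.4
t: 5.75
tcp_pos: [0.6097, 0.0898, 0.1245]
tool_rot: [-0.076, 0.997, -0.0, 0.0]
force: [1.9, -2.3, -0.5]
finger_gap: 0.003
gripper_force: 1.3
t 5.75 tcp [0.6097 0.0898 0.1245] slide cm [0.08 1.09 0.05] yaw of tool y 98.71 zaxis [ 0. -0. -1.] F [ 1.9 -2.3 -0.5] gap 0.003
turn tool z 0.0
```

```bash
for i in 1 2; do python3 -m creep '[{"slide":[0,0.25,0],"angular":[0,0,0],"claw":-1},{"slide":[0,0.25,0],"angular":[0,0,0],"claw":-1},{"slide":[0,0.25,0],"angular":[0,0,0],"claw":-1}]' | grep -E "tcp|^force"; done
```

```text
tcp_pos: [0.6093, 0.0928, 0.1246]
force: [2.0, -19.2, 0.2]
tcp_pos: [0.6094, 0.093, 0.1248]
force: [2.3, -38.1, -0.8]
```

The end stop is reached (force rose sharply). I'll back off, rise, and look.

```bash
python3 -m creep '[{"slide":[0,-1,0],"angular":[0,0,0],"claw":-1},{"slide":[0,-1,0],"angular":[0,0,0],"claw":-1},{"slide":[0,-1,0],"angular":[0,0,0],"claw":-1},{"slide":[0,-1,0],"angular":[0,0,0],"claw":-1},{"slide":[0,0,-2],"angular":[0,0,0],"claw":-1},{"slide":[0,0,-3],"angular":[0,0,0],"claw":-1},{"slide":[0,0,-3],"angular":[0,0,0],"claw":-1},{"slide":[0,0,-3],"angular":[0,0,0],"claw":-1},{"slide":[0,0,-2],"angular":[0,0,0],"claw":-1}]'
python3 - <<'E'
from h import *
go([.475,.385,.25],79)
s=viewer.snapshot('side');t=viewer.snapshot('top');cv2.imwrite('pics/s3f.png',s)
cv2.imwrite('pics/p3.png',np.vstack([cv2.resize(s[160:270,200:390],None,fx=3,fy=3),cv2.resize(t[105:195,215:405],None,fx=3,fy=3)]))
E
```

```text
t: 7.0
tcp_pos: [0.614, 0.0653, 0.2573]
tool_rot: [-0.076, 0.997, 0.0, 0.002]
force: [0.7, 0.7, -0.1]
finger_gap: -0.0
gripper_force: 0.0
t 7.0 tcp [0.614  0.0653 0.2573] slide cm [ 8.88 33.71  0.71] yaw of tool y 98.75 zaxis [ 0.003  0.001 -1.   ] F [ 0.7  0.7 -0.1] gap -0.0
turn tool z 0.345
```

View pics/p3.png

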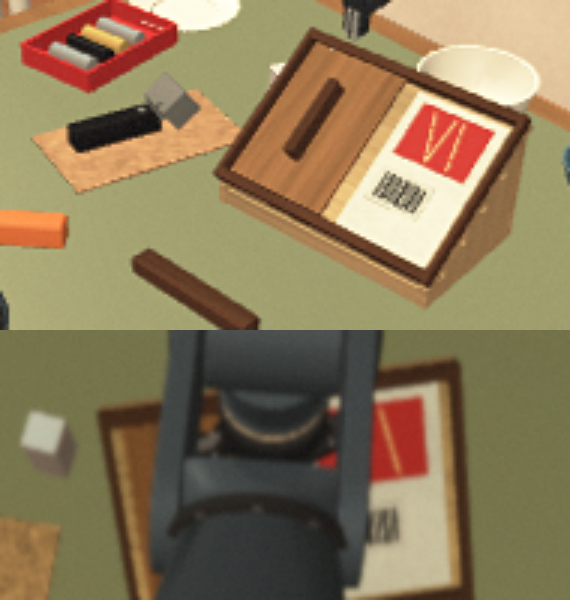

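The shutter is fully open. The barcode label is exposed at about side-crop (400,193), with the print above it, and the scanner is undisturbed. I'll go above the scanner.

```bash
python3 -m creep '[{"slide":[0.3,1.5,0],"angular":[0,0,0],"claw":1},{"slide":[0.5,2.6,0],"angular":[0,0,0],"claw":1},{"slide":[0.5,2.6,0],"angular":[0,0,0],"claw":1},{"slide":[0.5,2.6,0],"angular":[0,0,0],"claw":1},{"slide":[0.5,2.6,0],"angular":[0,0,0],"claw":1},{"slide":[0.5,2.6,0],"angular":[0,0,0],"claw":1},{"slide":[0.5,2.6,0],"angular":[0,0,0],"claw":1},{"slide":[0.5,2.6,0],"angular":[0,0,0],"claw":1},{"slide":[0.5,2.6,0],"angular":[0,0,0],"claw":1},{"slide":[0.5,2.6,0],"angular":[0,0,0],"claw":1}]' >/dev/null
python3 -m creep '[{"slide":[0.5,2.6,0],"angular":[0,0,0],"claw":1},{"slide":[0.5,2.6,0],"angular":[0,0,0],"claw":1},{"slide":[0.5,2.6,0],"angular":[0,0,0],"claw":1},{"slide":[0,0,0],"angular":[0,0,0.09],"claw":1},{"slide":[0,0,0],"angular":[0,0,0.09],"claw":1},{"slide":[0,0,0],"angular":[0,0,0.09],"claw":1},{"slide":[0,0,0],"angular":[0,0,0.09],"claw":1},{"slide":[0,0,0],"angular":[0,0,0],"claw":1},{"slide":[0,0,0],"angular":[0,0,0],"claw":1}]' >/dev/null
python3 - <<'E'
from m import *
go([.5015,.384,.01],78)
t=viewer.snapshot('top');cv2.imwrite('pics/t4.png',t)
# label: dark bars on white, in the open half
h=cv2.cvtColor(t,cv2.COLOR_BGR2HSV); 
c=case(-.03,-.075,.08); u,v=proj('top',c).astype(int); print(u,v)
cv2.imwrite('pics/l4.png',cv2.resize(t[115:205,300:380],None,fx=6.5,fy=6.5,interpolation=cv2.INTER_CUBIC))
E
```

```text
t 8.68 tcp [0.4997 0.3788 0.2524] slide cm [-0.15  0.6  24.24] yaw of tool y 78.27 zaxis [-0.004 -0.001 -1.   ] F [-0.1 -0.3  0.2] gap 1.0
turn tool z 0.005
339 170
```

View pics/l4.png

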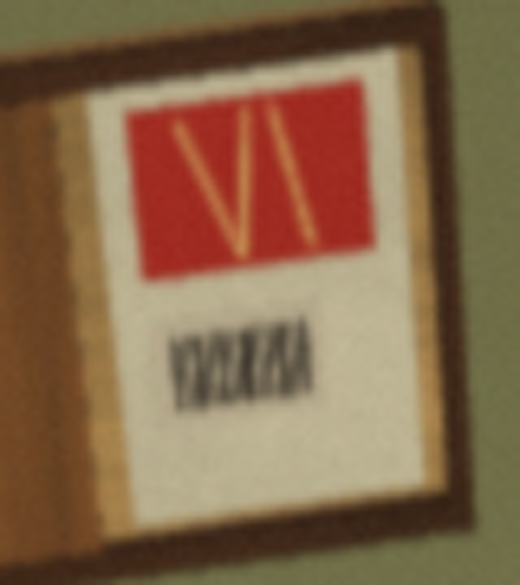

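The top crop shows the barcode, with bars centred at about (241,364) in the crop, i.e. top pixel (337,171). I'll compute the label while descending part-way.

```bash
python3 -m creep '[{"slide":[-0.15,0.6,1],"angular":[0,0,0],"claw":1},{"slide":[0,0,2.5],"angular":[0,0,0],"claw":1},{"slide":[0,0,3],"angular":[0,0,0],"claw":1},{"slide":[0,0,3],"angular":[0,0,0],"claw":1},{"slide":[0,0,3],"angular":[0,0,0],"claw":1},{"slide":[0,0,2.5],"angular":[0,0,0],"claw":1},{"slide":[0,0,2],"angular":[0,0,0],"claw":1},{"slide":[0,0,0],"angular":[0,0,0],"claw":1},{"slide":[0,0,0],"angular":[0,0,0],"claw":1}]'
python3 - <<'E'
from m import *
go([.5015,.384,.01],78)
t=cv2.imread('pics/t4.png'); s=viewer.snapshot('side'); cv2.imwrite('pics/s5.png',s)
n=np.array([-np.sin(np.radians(35)),0,np.cos(np.radians(35))]); n=n[0]*ex+n[2]*ez
C={}
for nm,im in (('top',t),('side',s)):
    u,v=proj(nm,case(-.03,-.075,.08)).astype(int); g=im.max(2).astype(np.uint8)
    r=16; sub=g[v-r:v+r,u-r:u+r]; 
    wh=np.percentile(sub,90); m=roi(im,u-r,v-r,u+r,v+r,(g<wh*.62)&(im[...,2]<im[...,0]*1.8))
    m=cv2.morphologyEx(m,cv2.MORPH_CLOSE,np.ones((3,3)))
    q,_=quad(m); rr=cv2.minAreaRect(q); C[nm]=rr[0]; print(nm,(u,v),rr)
    P=onplane(nm,*rr[0],O+.1*ez,n); d=P-O; print('on slope, case frame',(d@ex).round(4),(d@ey).round(4),d[2].round(4),P.round(4))
print(tri(C['side'],C['top']))
cv2.imwrite('pics/p5.png',cv2.resize(s[150:240,190:290],None,fx=6,fy=6,interpolation=cv2.INTER_CUBIC))
E
```

```text
t: 9.48
tcp_pos: [0.5033, 0.3838, 0.0825]
tool_rot: [0.103, 0.995, -0.001, -0.002]
force: [-0.6, -0.1, 0.5]
finger_gap: 0.999
gripper_force: 0.0
t 9.48 tcp [0.5033 0.3838 0.0825] slide cm [ 0.16 -0.01  7.26] yaw of tool y 78.12 zaxis [-0.003 -0.001 -1.   ] F [-0.6 -0.1  0.5] gap 0.999
turn tool z 0.002
top (np.int64(339), np.int64(170)) ((336.7439270019531, 170.69512939453125), (10.15970230102539, 20.31940460205078), 83.6598129272461)
on slope, case frame -0.0303 -0.0662 0.0788 [ 0.6179 -0.0236  0.0788]
side (np.int64(335), np.int64(225)) ((332.6000061035156, 223.80001831054688), (15.20526123046875, 8.944271087646484), 26.56505012512207)
on slope, case frame -0.0272 -0.0621 0.081 [ 0.6203 -0.0191  0.081 ]
(array([ 0.61608218, -0.02292906,  0.08508336]), np.float64(0.00039987754002449217))
```

View pics/p5.png

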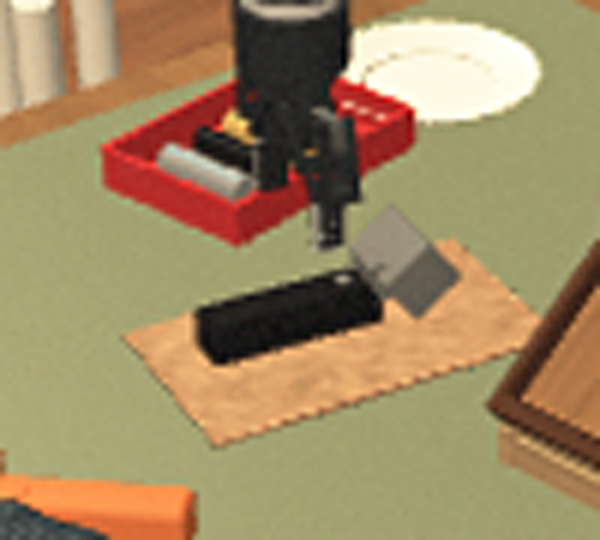

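The open fingers are above the handle; handle top runs (200,310)–(345,275) in the crop, head at (405,260). Quick check that the planned grasp point projects onto the handle axis.

```bash
python3 - <<'E'
from h import *
f=lambda P:((proj('side',P)-[190,150]+.5)*6).round(0)
d=np.array([.978,-.208,0]);l=np.array([.208,.978,0]);g=np.array([.5033,.3838,.039])
print('grasp',f(g))
for a in(-.07,.038): 
  for b in(.017,-.017): print(a,b,f(g+a*d+b*l))
E
```

```text
grasp [304. 292.]
-0.07 0.017 [198. 305.]
-0.07 -0.017 [218. 329.]
0.038 0.017 [344. 267.]
0.038 -0.017 [365. 290.]
```

The match is very good. Descending and gripping.

```bash
python3 -m creep '[{"slide":[0,0,1.5],"angular":[0,0,0],"claw":1},{"slide":[0,0,1.5],"angular":[0,0,0],"claw":1},{"slide":[0,0,1.5],"angular":[0,0,0],"claw":1},{"slide":[0,0,1],"angular":[0,0,0],"claw":1},{"slide":[0,0,0.8],"angular":[0,0,0],"claw":1},{"slide":[0,0,0.5],"angular":[0,0,0],"claw":1},{"slide":[0,0,0],"angular":[0,0,0],"claw":1},{"slide":[0,0,0],"angular":[0,0,0],"claw":1}]' 50
python3 -m creep '[{"slide":[0,0,0],"angular":[0,0,0],"claw":-1},{"slide":[0,0,0],"angular":[0,0,0],"claw":-1},{"slide":[0,0,0],"angular":[0,0,0],"claw":-1},{"slide":[0,0,0],"angular":[0,0,0],"claw":-1},{"slide":[0,0,0],"angular":[0,0,0],"claw":-1},{"slide":[0,0,0],"angular":[0,0,0],"claw":-1},{"slide":[0,0,0],"angular":[0,0,0],"claw":-1},{"slide":[0,0,0],"angular":[0,0,0],"claw":-1},{"slide":[0,0,0],"angular":[0,0,0],"claw":-1}]' 50
python3 -c "
from h import *
go([.5033,.3838,.01],78)"
```

```text
t: 10.2
tcp_pos: [0.5045, 0.3844, 0.0168]
tool_rot: [0.104, 0.995, 0.0, 0.0]
force: [-0.2, -0.5, 0.1]
finger_gap: 0.998
gripper_force: 0.0
t: 10.95
tcp_pos: [0.5046, 0.3844, 0.0169]
tool_rot: [0.104, 0.995, 0.0, 0.0]
force: [-0.1, 0.2, 4.9]
finger_gap: 0.387
gripper_force: 52.3
t 10.95 tcp [0.5046 0.3844 0.0169] slide cm [ 0.12 -0.09  0.69] yaw of tool y 78.09 zaxis [ 0.001  0.001 -1.   ] F [-0.1  0.2  4.9] gap 0.387
turn tool z 0.002
```

The grip is a bit high on the handle, so I'll re-grip 6 mm lower.

```bash
python3 -m creep '[{"slide":[0,0,0],"angular":[0,0,0],"claw":0.2},{"slide":[0,0,0],"angular":[0,0,0],"claw":0.2},{"slide":[0,0,0],"angular":[0,0,0],"claw":0.2},{"slide":[0,0,0],"angular":[0,0,0],"claw":0.2},{"slide":[0,0,0.3],"angular":[0,0,0],"claw":0.2},{"slide":[0,0,0.3],"angular":[0,0,0],"claw":0.2},{"slide":[0,0,0],"angular":[0,0,0],"claw":0.2},{"slide":[0,0,0],"angular":[0,0,0],"claw":0.2}]' 50
python3 -m creep '[{"slide":[0,0,0],"angular":[0,0,0],"claw":-1},{"slide":[0,0,0],"angular":[0,0,0],"claw":-1},{"slide":[0,0,0],"angular":[0,0,0],"claw":-1},{"slide":[0,0,0],"angular":[0,0,0],"claw":-1},{"slide":[0,0,0],"angular":[0,0,0],"claw":-1},{"slide":[0,0,0],"angular":[0,0,0],"claw":-1},{"slide":[0,0,0],"angular":[0,0,0],"claw":-1}]' 60
python3 -m creep '[{"slide":[0,0,-0.3],"angular":[0,0,0],"claw":-1},{"slide":[0,0,-0.7],"angular":[0,0,0],"claw":-1},{"slide":[0,0,-1.5],"angular":[0,0,0],"claw":-1},{"slide":[0,0,-2.5],"angular":[0,0,0],"claw":-1},{"slide":[0,0,-3],"angular":[0,0,0],"claw":-1},{"slide":[0,0,-3],"angular":[0,0,0],"claw":-1},{"slide":[0,0,-3],"angular":[0,0,0],"claw":-1},{"slide":[0,0,-3],"angular":[0,0,0],"claw":-1},{"slide":[0,0,-2],"angular":[0,0,0],"claw":-1},{"slide":[0,0,0],"angular":[0,0,0],"claw":-1}]' 60
python3 - <<'E'
from h import *
go(case(-.029-.1266-.018,-.065,.19),98.7)
s=viewer.snapshot('side');cv2.imwrite('pics/s6.png',s)
u,v=(proj('side',manip.sense()['tcp_pos'])).astype(int); print(u,v)
cv2.imwrite('pics/p6.png',cv2.resize(s[v-50:v+50,u-65:u+65],None,fx=6,fy=6,interpolation=cv2.INTER_CUBIC))
E
```

```text
t: 11.62
tcp_pos: [0.5039, 0.384, 0.0098]
tool_rot: [0.104, 0.995, -0.0, -0.0]
force: [-0.1, 0.4, -0.6]
finger_gap: 0.6
gripper_force: 0.0
t: 12.2
tcp_pos: [0.5043, 0.3843, 0.0105]
tool_rot: [0.104, 0.995, 0.0, 0.0]
force: [-0.1, 0.8, 1.1]
finger_gap: 0.389
gripper_force: 60.9
t: 13.03
tcp_pos: [0.5068, 0.3856, 0.2061]
tool_rot: [0.104, 0.995, 0.003, 0.004]
force: [1.0, 0.6, -1.6]
finger_gap: 0.386
gripper_force: 60.6
t 13.03 tcp [0.5068 0.3856 0.2061] slide cm [ -5.84 -42.69   1.37] yaw of tool y 78.11 zaxis [ 0.009  0.005 -1.   ] F [ 1.   0.6 -1.6] gap 0.386
turn tool z -0.359
238 161
```

View pics/p6.png

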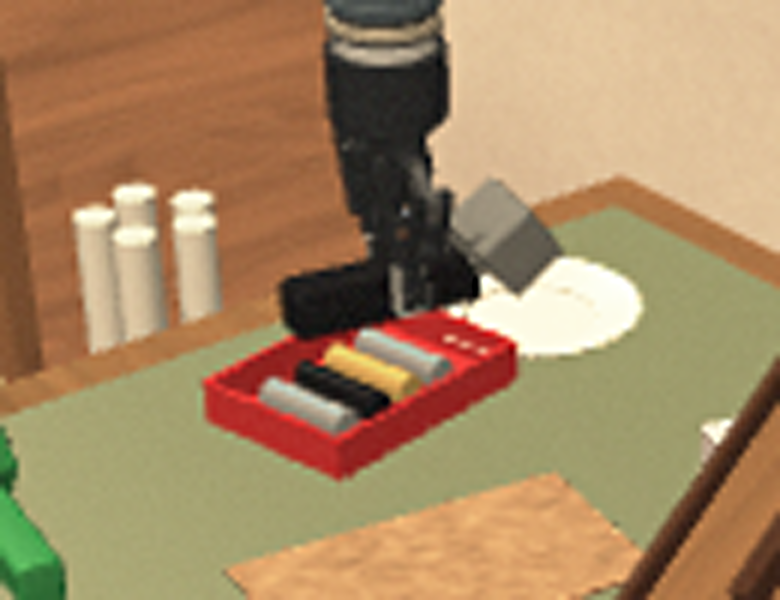

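The scanner is lifted, level and clear of everything. Now I'll turn to the case's yaw.

```bash
python3 -m creep '[{"slide":[0,0,-0.5],"angular":[0,0,-0.09],"claw":-1},{"slide":[0,0,0],"angular":[0,0,-0.09],"claw":-1},{"slide":[0,0,0],"angular":[0,0,-0.09],"claw":-1},{"slide":[0,0,0],"angular":[0,0,-0.09],"claw":-1},{"slide":[0,0,0],"angular":[0,0,0],"claw":-1},{"slide":[0,0,0],"angular":[0,0,0],"claw":-1}]' 60
python3 -c "
from h import *
go(case(-.1736,-.0645,.1442),98.7)"
```

```text
t: 13.58
tcp_pos: [0.503, 0.3835, 0.2033]
tool_rot: [-0.075, 0.997, -0.001, -0.002]
force: [-0.5, -0.0, -1.4]
finger_gap: 0.389
gripper_force: 60.5
t 13.58 tcp [0.503  0.3835 0.2033] slide cm [  9.03 -41.82   6.  ] yaw of tool y 98.59 zaxis [-0.004 -0.002 -1.   ] F [-0.5 -0.  -1.4] gap 0.389
turn tool z -0.002
```

```bash
python3 -m creep '[{"slide":[0.7,-1,0],"angular":[0,0,0],"claw":-1},{"slide":[0.9,-2.2,0],"angular":[0,0,0],"claw":-1},{"slide":[0.9,-2.2,0],"angular":[0,0,0],"claw":-1},{"slide":[0.9,-2.2,0],"angular":[0,0,0],"claw":-1},{"slide":[0.9,-2.2,0],"angular":[0,0,0],"claw":-1},{"slide":[0.9,-2.2,0],"angular":[0,0,0],"claw":-1},{"slide":[0.9,-2.2,0],"angular":[0,0,0],"claw":-1},{"slide":[0.9,-2.2,0],"angular":[0,0,0],"claw":-1},{"slide":[0.9,-2.2,0],"angular":[0,0,0],"claw":-1},{"slide":[0.9,-2.2,0],"angular":[0,0,0],"claw":-1}]' 60 >/dev/null
python3 -m creep '[{"slide":[0.2,-2.2,0],"angular":[0,0,0],"claw":-1},{"slide":[0,-2.2,0],"angular":[0,0,0],"claw":-1},{"slide":[0,-2.2,0],"angular":[0,0,0],"claw":-1},{"slide":[0,-2.2,0],"angular":[0,0,0],"claw":-1},{"slide":[0,-2.2,0],"angular":[0,0,0],"claw":-1},{"slide":[0,-2.2,0],"angular":[0,0,0],"claw":-1},{"slide":[0,-2.2,0],"angular":[0,0,0],"claw":-1},{"slide":[0,-2.2,0],"angular":[0,0,0],"claw":-1},{"slide":[0,-1,0],"angular":[0,0,0],"claw":-1},{"slide":[0,0,0],"angular":[0,0,0],"claw":-1}]' 60
python3 -c "
from h import *
go(case(-.1736,-.0645,.1442),98.7)"
```

```text
t: 15.25
tcp_pos: [0.4754, -0.0207, 0.205]
tool_rot: [-0.074, 0.997, -0.0, 0.0]
force: [0.2, -0.2, -2.0]
finger_gap: 0.39
gripper_force: 60.5
t 15.25 tcp [ 0.4754 -0.0207  0.205 ] slide cm [ 0.29 -2.27  6.08] yaw of tool y 98.47 zaxis [ 0. -0. -1.] F [ 0.2 -0.2 -2. ] gap 0.39
turn tool z -0.004
```

Now a stop a little above, and a numerical check of the scanner's place in the hand (black handle rear and grey head from the two cameras).

```bash
python3 -m creep '[{"slide":[0.1,-0.8,0.5],"angular":[0,0,0],"claw":-1},{"slide":[0.2,-1,0.5],"angular":[0,0,0],"claw":-1},{"slide":[0,-0.4,0],"angular":[0,0,0],"claw":-1},{"slide":[0,0,0],"angular":[0,0,0],"claw":-1},{"slide":[0,0,0],"angular":[0,0,0],"claw":-1}]' 60 >/dev/null
python3 - <<'E'
from m import *
go(case(-.1736,-.0645,.1442),98.7)
p=manip.sense()['tcp_pos']; s=viewer.snapshot('side'); t=viewer.snapshot('top'); cv2.imwrite('pics/s7.png',s);cv2.imwrite('pics/t7.png',t)
org=p+.018*ex-[0,0,.0055]
for nm,im in(('side',s),('top',t)):
  h=cv2.cvtColor(im,cv2.COLOR_BGR2HSV)
  pts=[[round(float(c),1) for c in proj(nm,org+a*ex+b*ey+c*ez)] for a in(.025,.092) for b in(.031,-.031) for c in(.066,)]
  print(nm,'pred head top corners',pts,'rear top',[proj(nm,org+np.array([0,0,.034])-.088*ex+b*ey).round(1) for b in(.017,-.017)])
  c=np.mean(pts,axis=0).astype(int)
  m=roi(im,c[0]-25,c[1]-25,c[0]+25,c[1]+25,(h[...,1]<75)&(h[...,2]<150)&(h[...,2]>50))
  m=cv2.morphologyEx(m,cv2.MORPH_OPEN,np.ones((2,2)))
  q,a=quad(m); print('grey quad',a.tolist(),cv2.contourArea(q), cv2.minAreaRect(q))
  for y in range(c[1]-16,c[1]+17,2): print(''.join('#' if m[y,x] else ('k' if im[y,x].max()<50 else '.') for x in range(c[0]-25,c[0]+25)))
E
```

```text
t 15.67 tcp [ 0.4752 -0.0409  0.1951] slide cm [-0.03 -0.28  5.09] yaw of tool y 98.71 zaxis [-0.  0. -1.] F [ 0.2 -0.1 -2.1] gap 0.385
turn tool z 0.0
side pred head top corners [[311.0, 189.9], [326.7, 196.8], [323.1, 182.2], [338.7, 188.7]] rear top [array([291.7, 214.5]), array([300.4, 218.7])]
grey quad [[323, 190], [336, 198], [331, 209], [323, 198]] 106.0 ((329.6443176269531, 198.32473754882812), (20.611526489257812, 11.879549980163574), 66.03751373291016)
..kkkkkkkkkkkkkkkkkkkkkkkk........................
..kkkkkkkkkkkkkkkkkkkkkkkk........................
.kkkkkkkkkkkkkkkkkkkkkkkkk........................
.kkkkkkkkkkkkkkkkkkkkkkkkk........................
..kkkkkkkkkkkkkkkkkkkkkkk.........................
.kkkkkkkkkkkkkkkkkkkkkkk..........................
..kkkk.kkkkkkkkkkkkkkkkk..........................
.##kkkkkkkkkkkkkkkkkkkkkk..............kk.........
kkkkkkkkkkkk...kkkkkkkk.....................k.....
kkkkkkkkkkkkkkkkkkkkkkk.####....................kk
..kkkkkkkkkkkkkkkkkkkk..######.k..................
k.kkkkkkkkkkkkkkkkkkkk..########.###..............
kkkkkkkkkk...kkkkk..
[... 702 characters left out ...]
#########################....##....k.
.......######################################...kk
.......#########.#################################
........##########################################
........##################.#######################
..........########################################
...........#######################################
...........#######################################
...........#############.#########################
...........############.##########################
..........############.###########################
..........############.###########################
.........############.############################
..........########################################
```

```bash
python3 - <<'E'
from m import *
s=cv2.imread('pics/s7.png')
for y in range(200,236): print(y,''.join('k' if s[y,x].max()<48 else '.' for x in range(280,335)))
p=np.array([.4752,-.0409,.1951]);org=p+.018*ex-[0,0,.0055]
for a in(-.09,.02):
  for c in(.034,0):
    for b in(.017,-.017): print(a,c,b,proj('side',org+a*ex+b*ey+c*ez).round(1))
E
```

```text
200 .....................kkkkkkk.....kkkkkkk...kkkkk.......
201 .....................kkkkkkk.....kkkkkkk.kkkkkkk.......
202 ......................k.kkkk.....kkkkkkk.kkkkkk........
203 ..........................kk....kkkkk...kkkkkkk........
204 .........................kkk..kkkkkkk...kkkkkk.........
205 .........................kkkkkkkkkkkkkkkkkkkkk.........
206 .........................kkkkkkkkkkkkkkkkkkk...........
207 .....................k...kkkkkkkk.kkkkkkkkk............
208 .....................k..kkkkkkkkk...kkkkkkk............
209 .....................kkkkkkkkkkkk...kkkkkkk............
210 ....................kkkkkkkkkkkkk...kkkkkkk............
211 ..................kkkkkkkkkkkkkk....kkkkk..............
212 ..................kkkkkkkkkkkkkk....kkkk...............
213 ................kkkkkkkkkkkkkkkk....kkk................
214 ...............kkkkkkkkkkkkkkkkk....kkk................
215 .............kkkkkkkkkkkkkkkkkkk....kk.................
216 .............kkkkkkkkkkkkkkkkkkk...k...................
217 .............kkkkkkkkkkkkkkkkkkk.......................
218 .............kkk
[... 597 characters left out ...]
..........................................
229 .......................................................
230 .......................................................
231 .......................................................
232 ..................k....................................
233 ....................k..................................
234 ......................k................................
235 .......................................................
-0.09 0.034 0.017 [291.3 214.8]
-0.09 0.034 -0.017 [300. 219.]
-0.09 0 0.017 [291.  223.8]
-0.09 0 -0.017 [299.5 228.1]
0.02 0.034 0.017 [312.9 200.5]
0.02 0.034 -0.017 [321.4 204.3]
0.02 0 0.017 [312.2 209.2]
0.02 0 -0.017 [320.6 213.1]
```

The handle rear is within 1 px of prediction and the scanner is level in the grip. Now I'll go to the aiming pose and hold.

```bash
python3 -m creep '[{"slide":[0,-0.3,0.6],"angular":[0,0,0],"claw":-1},{"slide":[0.1,0,1],"angular":[0,0,0],"claw":-1},{"slide":[0,0,1],"angular":[0,0,0],"claw":-1},{"slide":[0,0,1],"angular":[0,0,0],"claw":-1},{"slide":[0,0,0.8],"angular":[0,0,0],"claw":-1},{"slide":[0,0,0.5],"angular":[0,0,0],"claw":-1},{"slide":[0,0,0.1],"angular":[0,0,0],"claw":-1},{"slide":[0,0,0],"angular":[0,0,0],"claw":-1},{"slide":[0,0,0],"angular":[0,0,0],"claw":-1}]' 60 >/dev/null
python3 -c "
from h import *
go(case(-.1746,-.065,.1452),98.7)"
```

```text
t 16.52 tcp [ 0.4751 -0.0443  0.1455] slide cm [0.01 0.01 0.03] yaw of tool y 98.73 zaxis [ 0.001 -0.    -1.   ] F [ 0.   0.2 -1.7] gap 0.385
turn tool z 0.0
```

```bash
for i in 1 2 3 4; do python3 -m creep '[{"slide":[0,0,0],"angular":[0,0,0],"claw":-1},{"slide":[0,0,0],"angular":[0,0,0],"claw":-1},{"slide":[0,0,0],"angular":[0,0,0],"claw":-1},{"slide":[0,0,0],"angular":[0,0,0],"claw":-1},{"slide":[0,0,0],"angular":[0,0,0],"claw":-1},{"slide":[0,0,0],"angular":[0,0,0],"claw":-1},{"slide":[0,0,0],"angular":[0,0,0],"claw":-1},{"slide":[0,0,0],"angular":[0,0,0],"claw":-1},{"slide":[0,0,0],"angular":[0,0,0],"claw":-1},{"slide":[0,0,0],"angular":[0,0,0],"claw":-1}]' 60 | grep -E "^t:|tcp"; done
python3 -m creep '[{"slide":[0,0,-1],"angular":[0,0,0],"claw":-1},{"slide":[0,0,-2],"angular":[0,0,0],"claw":-1},{"slide":[0,0,-2],"angular":[0,0,0],"claw":-1},{"slide":[0,0,-1],"angular":[0,0,0],"claw":-1},{"slide":[0,0,0],"angular":[0,0,0],"claw":-1}]' 60 >/dev/null
python3 -c "
from h import *
go([.5043,.3843,.2],78.1)"
```

```text
t: 17.35
tcp_pos: [0.4748, -0.0443, 0.1453]
t: 18.18
tcp_pos: [0.4748, -0.0442, 0.1453]
t: 19.02
tcp_pos: [0.4748, -0.0442, 0.1453]
t: 19.85
tcp_pos: [0.4748, -0.0442, 0.1453]
t 20.27 tcp [ 0.4764 -0.0447  0.2075] slide cm [-9.26 41.98  0.69] yaw of tool y 98.73 zaxis [ 0.005 -0.002 -1.   ] F [ 0.2 -0.1 -1.9] gap 0.391
turn tool z 0.36
```

Held still for 3.3 s. Carrying it back.

```bash
python3 -m creep '[{"slide":[0,1.2,0],"angular":[0,0,0],"claw":-1},{"slide":[0,2.2,0],"angular":[0,0,0],"claw":-1},{"slide":[0,2.2,0],"angular":[0,0,0],"claw":-1},{"slide":[0,2.2,0],"angular":[0,0,0],"claw":-1},{"slide":[0,2.2,0],"angular":[0,0,0],"claw":-1},{"slide":[0,2.2,0],"angular":[0,0,0],"claw":-1},{"slide":[0,2.2,0],"angular":[0,0,0],"claw":-1},{"slide":[0,2.2,0],"angular":[0,0,0],"claw":-1},{"slide":[0,2.2,0],"angular":[0,0,0],"claw":-1},{"slide":[-0.5,2.2,0],"angular":[0,0,0],"claw":-1}]' 60 >/dev/null
python3 -m creep '[{"slide":[-0.9,2.2,0],"angular":[0,0,0],"claw":-1},{"slide":[-0.9,2.2,0],"angular":[0,0,0],"claw":-1},{"slide":[-1,2.2,0],"angular":[0,0,0],"claw":-1},{"slide":[-1,2.2,0],"angular":[0,0,0],"claw":-1},{"slide":[-1,2.2,0],"angular":[0,0,0],"claw":-1},{"slide":[-1,2.2,0],"angular":[0,0,0],"claw":-1},{"slide":[-1,2.2,0],"angular":[0,0,0],"claw":-1},{"slide":[-1,2.2,0],"angular":[0,0,0],"claw":-1},{"slide":[-1,2.2,0],"angular":[0,0,0],"claw":-1},{"slide":[0,0,0],"angular":[0,0,0],"claw":-1}]' 60 >/dev/null
python3 -m creep '[{"slide":[0,0,0],"angular":[0,0,0.09],"claw":-1},{"slide":[0,0,0],"angular":[0,0,0.09],"claw":-1},{"slide":[0,0,0],"angular":[0,0,0.09],"claw":-1},{"slide":[0,0,0],"angular":[0,0,0.09],"claw":-1},{"slide":[0,0,0],"angular":[0,0,0],"claw":-1},{"slide":[0,0,0],"angular":[0,0,0],"claw":-1}]' 60 >/dev/null
python3 -c "
from h import *
go([.5043,.3843,.0105],78.1)"
```

```text
t 22.43 tcp [0.5035 0.3729 0.2039] slide cm [ 0.11  1.17 19.34] yaw of tool y 78.23 zaxis [-0.003 -0.001 -1.   ] F [-0.2 -0.3 -1.5] gap 0.391
turn tool z 0.002
```

```bash
python3 -m creep '[{"slide":[0.1,0.5,1],"angular":[0,0,0],"claw":-1},{"slide":[0,0,2.5],"angular":[0,0,0],"claw":-1},{"slide":[0,0,3],"angular":[0,0,0],"claw":-1},{"slide":[0,0,3],"angular":[0,0,0],"claw":-1},{"slide":[0,0,3],"angular":[0,0,0],"claw":-1},{"slide":[0,0,2.5],"angular":[0,0,0],"claw":-1},{"slide":[0,0,1],"angular":[0,0,0],"claw":-1},{"slide":[0,0,0.5],"angular":[0,0,0],"claw":-1},{"slide":[0,0,0],"angular":[0,0,0],"claw":-1},{"slide":[0,0,0],"angular":[0,0,0],"claw":-1}]' 60
python3 -c "
from h import *
go([.5043,.3793,.0105],78.1)"
```

```text
t: 23.27
tcp_pos: [0.5057, 0.3788, 0.0412]
tool_rot: [0.103, 0.995, 0.001, 0.001]
force: [-0.3, 0.6, -1.1]
finger_gap: 0.386
gripper_force: 60.5
t 23.27 tcp [0.5057 0.3788 0.0412] slide cm [0.16 0.01 3.07] yaw of tool y 78.12 zaxis [ 0.002  0.001 -1.   ] F [-0.3  0.6 -1.1] gap 0.386
turn tool z 0.0
```

```bash
python3 -m creep '[{"slide":[0,0,0.6],"angular":[0,0,0],"claw":-1},{"slide":[0,0,0.6],"angular":[0,0,0],"claw":-1},{"slide":[0,0,0.5],"angular":[0,0,0],"claw":-1},{"slide":[0,0,0.4],"angular":[0,0,0],"claw":-1},{"slide":[0,0,0.3],"angular":[0,0,0],"claw":-1},{"slide":[0,0,0.2],"angular":[0,0,0],"claw":-1},{"slide":[0,0,0.2],"angular":[0,0,0],"claw":-1},{"slide":[0,0,0],"angular":[0,0,0],"claw":-1},{"slide":[0,0,0],"angular":[0,0,0],"claw":-1}]' 60
for i in 1 2 3; do python3 -m creep '[{"slide":[0,0,0.1],"angular":[0,0,0],"claw":-1},{"slide":[0,0,0],"angular":[0,0,0],"claw":-1}]' 60 | grep -E "tcp|^force"; done
```

```text
t: 24.02
tcp_pos: [0.5049, 0.3782, 0.0122]
tool_rot: [0.104, 0.995, -0.0, -0.0]
force: [0.0, -0.5, -0.9]
finger_gap: 0.387
gripper_force: 60.5
tcp_pos: [0.505, 0.3783, 0.0114]
force: [0.3, 0.6, -1.8]
tcp_pos: [0.5051, 0.3783, 0.0105]
force: [0.0, 0.4, -0.6]
tcp_pos: [0.5051, 0.3784, 0.0105]
force: [-0.5, -1.2, 5.0]
```

It has touched down at 0.0105. Releasing, retreating straight up and checking.

```bash
python3 -m creep '[{"slide":[0,0,0],"angular":[0,0,0],"claw":0.1},{"slide":[0,0,0],"angular":[0,0,0],"claw":0.4},{"slide":[0,0,0],"angular":[0,0,0],"claw":1},{"slide":[0,0,0],"angular":[0,0,0],"claw":1},{"slide":[0,0,0],"angular":[0,0,0],"claw":1},{"slide":[0,0,0],"angular":[0,0,0],"claw":1},{"slide":[0,0,0],"angular":[0,0,0],"claw":1},{"slide":[0,0,0],"angular":[0,0,0],"claw":1},{"slide":[0,0,-1],"angular":[0,0,0],"claw":1},{"slide":[0,0,-1.5],"angular":[0,0,0],"claw":1}]'
python3 -m creep '[{"slide":[0,0,-2],"angular":[0,0,0],"claw":1},{"slide":[0,0,-3],"angular":[0,0,0],"claw":1},{"slide":[0,0,-3],"angular":[0,0,0],"claw":1},{"slide":[0,0,-3],"angular":[0,0,0],"claw":1},{"slide":[0,0,-3],"angular":[0,0,0],"claw":1},{"slide":[0,0,-2],"angular":[0,0,0],"claw":1},{"slide":[0,0,0],"angular":[0,0,0],"claw":1},{"slide":[0,0,0],"angular":[0,0,0],"claw":1},{"slide":[0,0,0],"angular":[0,0,0],"claw":1}]'
python3 - <<'E'
from m import *
s=viewer.snapshot('side');t=viewer.snapshot('top');cv2.imwrite('pics/s9.png',s);cv2.imwrite('pics/t9.png',t)
a=cv2.imread('pics/s5.png')
for n,i in(('before',a),('after',s)):
    m=roi(i,215,195,262,222,i.max(2)<48); q,_=quad(m); print(n,cv2.minAreaRect(q),cv2.contourArea(q),cv2.boundingRect(q))
# shutter bar position in side view
b=cv2.imread('pics/s3f.png'); d=cv2.absdiff(b,s).max(2)[160:270,270:390]; print('case changed px',(d>40).sum())
tt=cv2.imread('pics/t4.png'); d=cv2.absdiff(tt,t).max(2); d=roi(t,225,40,480,280,d>40); print('top changed px',(d>0).sum(), cv2.boundingRect(d))
E
```

```text
t: 25.35
tcp_pos: [0.5037, 0.3776, 0.0335]
tool_rot: [0.104, 0.995, -0.001, -0.002]
force: [0.7, 0.2, 0.1]
finger_gap: 1.001
gripper_force: 0.0
t: 26.1
tcp_pos: [0.5042, 0.3779, 0.1939]
tool_rot: [0.104, 0.995, -0.0, -0.001]
force: [0.1, 0.5, 0.5]
finger_gap: 0.998
gripper_force: 0.0
before ((237.50001525878906, 202.00001525878906), (9.45888900756836, 29.589345932006836), 75.96376037597656) 225.0 (223, 195, 30, 15)
after ((238.61538696289062, 202.42308044433594), (9.209107398986816, 29.556854248046875), 74.74488067626953) 221.5 (224, 195, 30, 16)
case changed px 122
top changed px 0 (0, 0, 0, 0)
```

The scanner lies flat on the pad as before, shifted about 6 mm towards the pad's centre. The case and the neighbouring objects have not changed.

```bash
python3 -c "
from station import ticket
print(ticket.sign_off())"
```

```text
the job is handed in; nothing more can be done
None
```

I pushed the shutter to its end stop, held the scanner still for 3.3 s at the aiming pose worked out from the images (square on, 9 cm from the label's middle), set it back down on its pad, released it with the shutter still open, and handed the job in at about 26 s; no verdict came back.

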